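Seat a well plate in the stage stop corner and close the retaining lever

TASK

Load the well plate on the microscope stage by pushing only: push it along the deck until its far long side lies flush against the rear stop bar and its left short side flush against the left stop bar. Then, with the plate seated, swing the retaining lever round with a fingertip until its roller bears on the plate's cut corner. Do not lift the plate, leave everything else where it stands, and back away at the end.

Things in the scene. Friction and masses are not known exactly. Their poses are not given: they have to be found in the camera images.
- stage: Light base of a stereo microscope, fixed to the bench: white housing, flat dark steel deck whose top is 60 mm above the bench. Origin on the bench under the deck; x to the rear (away from the robot, turned by the stage's yaw), y left, z up. Deck x -134..134, y -175..160 mm. On it: stop bars at the rear and left, the plate, the retaining lever, and an objective and a dish near the front edge.
- stop_corner (a point): Point on the deck top where the inner faces of the two aluminium stop bars would meet, (95, 115, 60) mm in the stage frame. Bars 8 mm high, 10 mm thick. Rear bar: inner face at x = 95, from y -13 to 105. Left bar: inner face at y = 115, from x 17 to 87. The plate's far left corner belongs at this point.
- plate: White 24-well plate, loose on the deck, 100 to 170 g, 85.5 (x) x 127.8 (y) x 20 (z) mm plus 1 mm well rims, axes within 0.2 rad of the stage's at the start. Origin at the centre of its underside. Its near right corner (-x, -y) is cut off at 45 degrees, 8 mm along each side. Seated, its origin is at (52.2, 51.1, 60) mm in the stage frame, at the stage's yaw.
- plate_corner (a point): The plate's far left lower corner, (+42.75, +63.9, 0) mm in the plate frame.
- cut_corner (a point): Middle of the plate's cut corner face, (-38.75, -59.9, 8) mm in the plate frame.
- lever (a joint): Angle of the retaining lever about its vertical pivot, rad. 0 = fully open (starts 0 to 0.6); grows as the lever swings clockwise seen from above, towards the plate. The lever points from its pivot at 220 degrees minus this angle, counter-clockwise from the stage's x. Roller meets the seated plate at about 1.54; end stop 1.65. Friction pivot: moves at about 1 N, 90 mm out, and stays where left.
- lever_pivot (a point): The retaining lever's pivot axis at the deck top, (100, -115, 60) mm in the stage frame, right rear of the deck. Pivot boss 22 mm in diameter, up to 18 mm high. The lever is a straight flat aluminium bar from here to the roller, 10 mm wide, its underside 3 mm and its top 11 mm above the deck.
- lever_nose (a point): Axis of the white upright roller at the lever's end, 136 mm from the pivot, 8 mm above the deck. Roller radius 7 mm, 1 to 15 mm above the deck, with a steel cap up to 22 mm. This point is 7 mm (horizontally) from point cut_corner when the roller bears on the middle of the cut corner.
- objective: Bystander: spare silver objective standing on the front part of the deck, diameter 29, height 45 mm. Origin: centre of its underside.
- dish: Bystander: small clear culture dish standing on the front part of the deck, diameter 38, height 11 mm. Origin: centre of its underside.
- slide_box: Bystander: grey slide box lying on the bench right of the stage, 98 x 83 x 34 mm. Origin: centre of its underside.
- mug: Bystander: yellow mug on the bench left of the stage, diameter 82, height 95 mm. Origin: centre of its underside.
- oil: Bystander: amber immersion-oil bottle on the bench left of the stage, diameter 28, height 62 mm. Origin: centre of its underside.
- eyepiece: Bystander: black eyepiece standing on the bench to the near right, diameter 33, height 50 mm. Origin: centre of its underside.
- driver: Bystander: screwdriver lying on the bench right of the stage, 150 mm long. Origin: under its middle.
Things that resemble listed ones, but are neither listed nor needed, are in the scene too. Of the things shaped like the plate, the white one is meant.

How it is judged:
On the way, in this order (a step that is already met when the one before it is completed fails the run):
1. the plate sits flush against both stop bars while the retaining lever is still open (below 1.2 rad) (horizontal distance between plate_corner and stop_corner below 0.004 m and angle between the x axis of plate and the x axis of stage, either way round below 0.03 rad and value of joint lever below 1.2 rad), for 0.2 s.
2. the retaining lever's roller bears on the cut corner of the seated plate (horizontal distance between plate_corner and stop_corner below 0.003 m and angle between the x axis of plate and the x axis of stage, either way round below 0.02 rad and horizontal distance between lever_nose and cut_corner below 0.01 m), for 0.2 s.
At the end, for the whole second after the job is handed in: The plate lies flat and still, its far left corner within 3 mm of the stop corner, square to the bars within 0.02 rad; the lever, closed after the fingers had seated the plate, rests with its roller axis within 10 mm of the middle of the cut corner (3 mm from touching) (all of step 2 and height (world z) of plate below 0.063 m and angle between plate's own z axis and vertical below 0.05 rad and linear speed of plate below 0.01 m/s and velocity of joint lever between -0.05 and 0.05 rad/s).
It fails at once if the plate is lifted off the deck (more than 6 mm) (height (world z) of plate above 0.066 m).
It fails at once if the plate is tipped up (angle between plate's own z axis and vertical above 0.12 rad).
It fails at once if something else standing on the deck or bench is moved by more than 15 mm (distance of any of objective, dish, slide_box, mug, oil, eyepiece, driver from where it was at the start of the episode above 0.015 m).
It also fails if it takes over 72 s, if anything falls off the work surface, if the arm or the gripper's body presses on something with over 40 N, if the wrist force passes 120 N, or if a joint passes its speed limit or range.

ROBOT

A 7-joint arm with a two-finger parallel gripper is mounted at the origin on the work surface. World frame = base frame: x ahead of the robot, y to its left, z up, the work surface at z = 0. Lengths are in m, angles in rad, forces in N, time in s.
With the tool pointing down it reaches from about 0.4 to 0.875 m from the base axis. Payload 19.3 kg.
Tool frame: the origin (TCP) lies on the centre line of the jaws, within the pads' length; the fingertips stand 14 mm ahead of it and the grasp point (between the pads) lies 5 mm behind it; z points along the fingers, y is the line along which they close (so a half turn about z gives the same grasp; the last joint's range is limited). The gripper opens to 85 mm and grips with 20 to 120 N. Pads are 22 mm wide; open, the fingers measure 114 mm over their backs; the gripper's body (76 mm by 85 mm) begins 54 mm behind the grasp point. The pads swing forward as they close: fully open they stand 13 mm farther back than shut.
Start: joints at [-1.409, 0.521, -0.036, 1.599, 0.021, 1.021, -0.113], TCP at [0.144, 0.608, 0.245] pointing down, gripper open.
Joint ranges: [-2.91, 2.91], [-0.3, 2.13], [-1.5, 1.42], [0.17, 2.43], [-1.26, 4.41], [0.16, 1.93], [-2.52, 2.52]. Speed limits (rad/s): [1.89, 1.89, 2.39, 2.39, 3.01, 3.01, 3.01].

INTERFACE

Orientations are given as [roll, pitch, yaw] about the fixed x, y, z axes, in that order (R = Rz(yaw) Ry(pitch) Rx(roll)).
In Python, from workcell import bot, grab_frame, regions_of gives the robot as it stands. The module is installed in compiled form; this text tells all that it offers.
- The arm moves only by the tool play_rows, never from a script. Its argument "plan" is a list of rows, each a list of 3 entries, a list of its own where there are three numbers: the shift along the tool's x, y, z in units of 2.5 cm (1.0 is 2.5 cm), then the turn, a rotation vector about the tool's x, y, z in units of 0.15 rad (1.0 is 0.15 rad), then the closure, from -1 (fully open) to 1 (shut). In form: [[[tx, ty, tz], [rx, ry, rz], jaw], ...]. A call has 1 to 20 rows; each row shifts and turns the commanded pose from where the row before left it, along the tool's axes as they then stand; what a row does not reach is not made up. A row lasts 1/8 s, in which the tool goes at most 62.5 mm and 10.7 degrees, less where a joint would pass 70% of its speed; a pose out of reach is approached as far as the arm can. A call with a number of a shift or a turn outside -1 to 1 is refused whole. A call with a gripper value outside its range is refused whole. The fingers move at their own pace and stop on an object; "newtons" is the grip in N (left out, the last holds). Time passes only in rows, so rows that do not move let the fingers close. It gives the time, the measured TCP pose, the force, the opening and the grip force at its end, in the units of the state.
- bot.observe(): the state, without advancing time (a new reading comes with each control period).
- grab_frame(name): name is "scene" or "top" or "wrist"; returns a dict with "pixels" (384x512x3 uint8, red, green, blue), "depth" (384x512 float32, m along the optical axis (not along the pixel's ray), 0 where there is no reading), "camera_matrix" (3x3 intrinsics, pixels), "distortion" ([k1, k2, p1, p2, k3] as OpenCV has them; the pictures are not rectified), "R" (3x3) and "t" (3): a world point X has camera coordinates R X + t. Camera axes: x right, y down, z forward; pixel columns grow to the right and rows downward; lengths in m; the calibration is good to about 2 mm. A picture is of the moment at which its call begins.
- bot.job_done(): hands the job in; it is judged then, once.
Trained networks look in the newest picture that a camera, given by its name, has taken for a name from the list of things; names that differ only in an ending like _2 or _b are one class to them, and where a whole thing is asked for, a point or a joint stands for the part that bears it (a point fixed in the world has none). Each returns a list of dicts, best first, with "p" (0 to 1); they miss things now and then, are a little off and sometimes report something else, mostly with a low value. They report only what shows in the picture. A call takes as long as a camera call. They do not tell look-alikes from the thing itself.
- regions_of(thing, camera): "mask" (384x512 bool, what is visible of it) and "box" ([left, top, right, bottom] in pixels, round what is visible of it).
The state is a dict: "clock": time; "qpos": joint angles; "qd": joint speeds; "joint_efforts": joint torques, N m; "position": TCP position; "tool_rot": TCP orientation; "force": force on the tool from outside, world axes, zero at the start; "moment": the same for the moment, N m; "grip_width": finger opening in m; "finger_force": force on a finger pad.
Only numpy, scipy, OpenCV 4.12 (cv2) and the standard library are available. Lean on these libraries where they do the work, as an engineer would, in place of code of your own. Each camera call takes 0.05 s, during which the arm holds its last target. There are 200 camera calls.

## Working session

There is one attempt and no reset: what is moved stays moved. The work goes in short steps, Python scripts to look and compute and a tool call to move; the robot and the scene stay as the last step left them, time stands still between calls to the robot, and variables do not carry over. Pictures are saved under pics/ and viewed, at most 10 in all, crops included, and the job is handed in when it is done.

Besides the shell and the picture viewer there is one more tool, called after "Request:" as name(argument=value, ...), one argument or row to a line, values as JSON. play_rows: Moves the arm, as the interface text tells. Its arguments: {"type":"object","properties":{"plan":{"type":"array"},"newtons":{"type":"number"}},"required":["plan"]}

```bash
mkdir -p pics
cat > h.py <<'E'
import numpy as np, cv2
from workcell import bot, grab_frame, regions_of
def pts(f, mask):
    v,u=np.nonzero(mask&(f["depth"]>0)); return unproj(f,u,v,f["depth"][v,u])
def unproj(f,u,v,d):
    n=cv2.undistortPoints(np.c_[u,v].astype(float).reshape(-1,1,2),f["camera_matrix"],np.array(f["distortion"])).reshape(-1,2)
    return (np.c_[n,np.ones(len(n))]*np.asarray(d)[:,None]-f["t"])@f["R"]
def ray(f,u,v,z):
    a=unproj(f,[u],[v],[1.0])[0]; c=-f["R"].T@f["t"]; return c+(a-c)*(z-c[2])/(a[2]-c[2])
def proj(f,P):
    return cv2.projectPoints(np.atleast_2d(P).astype(float),cv2.Rodrigues(f["R"])[0],f["t"],f["camera_matrix"],np.array(f["distortion"]))[0].reshape(-1,2)
def save(f,n,box=None,s=1):
    im=f["pixels"][...,::-1]
    if box: im=im[box[1]:box[3],box[0]:box[2]]
    cv2.imwrite("pics/"+n,cv2.resize(im,None,fx=s,fy=s,interpolation=cv2.INTER_CUBIC))
E
python3 - <<'E'
from h import *
F={c:grab_frame(c) for c in("top","scene")}
im=np.hstack([F["top"]["pixels"],F["scene"]["pixels"]])[...,::-1]
save(F["top"],"top.png",None,1.5); save(F["scene"],"scene.png",None,1.5)
for c in F:
    f=F[c]; print(c,-f["R"].T@f["t"])
    for th in["stage","plate","lever","objective","dish","slide_box","mug","oil","eyepiece","driver"]:
        for r in regions_of(th,c)[:3]:
            p=pts(f,r["mask"]); print(th,round(r["p"],2),r["box"],np.median(p,0).round(3) if len(p) else None)
print(bot.observe())
E
```

```text
top [ 0.32916032 -0.01133943  1.34237253]
stage 0.76 [167.3, 134.4, 298.4, 236.1] [0.53  0.054 0.06 ]
plate 0.71 [203.6, 158.2, 250.2, 197.0] [0.548 0.09  0.08 ]
plate 0.68 [307.7, 165.2, 358.5, 213.3] [ 0.526 -0.213  0.02 ]
plate 0.66 [151.2, 253.0, 205.0, 296.3] [0.293 0.23  0.02 ]
lever 0.63 [268.1, 142.2, 293.8, 194.2] [ 0.582 -0.062  0.072]
lever 0.58 [201.8, 157.4, 250.0, 198.6] [0.548 0.088 0.08 ]
lever 0.53 [400.8, 190.4, 436.9, 235.2] [ 0.46  -0.45   0.034]
dish 0.73 [253.1, 214.5, 270.1, 228.4] [ 0.427 -0.01   0.071]
slide_box 0.75 [401.3, 188.6, 439.8, 233.2] [ 0.46  -0.449  0.034]
mug 0.68 [61.8, 206.2, 105.1, 251.7] [0.432 0.492 0.042]
eyepiece 0.28 [268.2, 141.6, 290.5, 191.5] [ 0.62  -0.049  0.073]
driver 0.74 [392.7, 126.3, 428.7, 157.8] [ 0.685 -0.465  0.022]
scene [0.94783534 0.45647821 1.05323234]
stage 0.69 [195.3, 164.3, 327.3, 278.4] [0.564 0.081 0.059]
stage 0.63 [211.9, 174.5, 237.9, 214.4] [ 0.595 -0.053  0.07 ]
plate 0.72 [237.0, 198.9, 289.9, 239.2] [0.556 0.096 0.079]
plate 0.61 [269.2, 298.0, 314.6, 330.8] [0.692 0.354 0.02 ]
plate 0.59 [325.2, 190.2, 366
[... 706 characters left out ...]
.019]
{'clock': 1.1, 'qpos': array([-1.40920668,  0.52138268, -0.03631398,  1.59949026,  0.02117109,
        1.02111358, -0.11280855]), 'qd': array([-0.00238255,  0.00031978, -0.00023999,  0.00118339,  0.00040739,
        0.00150801, -0.00042526]), 'joint_efforts': array([-4.15596355e-05, -9.26831460e+01,  1.97839178e+00, -3.70270300e+01,
        1.81420112e-02,  1.74379995e-03,  1.53792899e-05]), 'position': array([0.14358169, 0.60827681, 0.24530491]), 'tool_rot': array([-3.14158020e+00, -3.11425544e-05,  2.90974838e+00]), 'force': array([-0.10649867, -0.29858451,  1.87149692]), 'moment': array([ 0.03214555,  0.05354773, -0.00845462]), 'finger_force': 0.0, 'grip_width': 0.08569110984795658}
```

View pics/top.png

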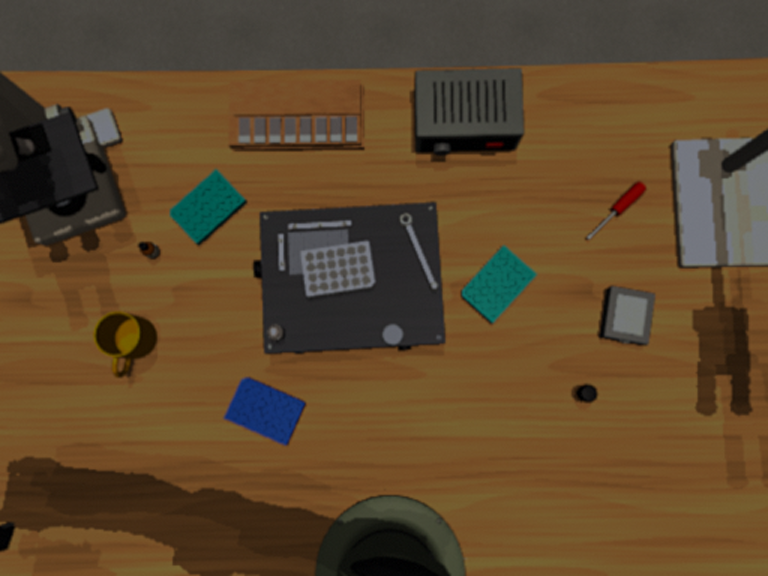

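View pics/scene.png

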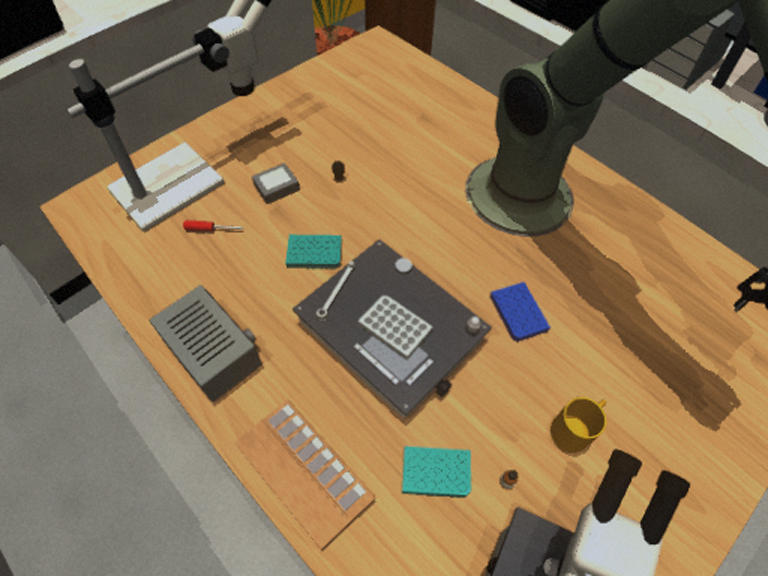

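The top view shows the stage at (262–445, 203–353) in the 1.5× picture. Its stop bars are at (320,225) and (282,252), the lever runs from its pivot at (406,218) to its nose at (434,287), the objective is at (275,332) and the dish at (392,335).

There are four plate-like things in the top view: white (337,268), teal (207,207), teal (498,284) and blue (265,410). The white one on the deck is the plate meant, and the crop should confirm it.

Run:
```python
from h import *
for c in("top","scene"):
    f=grab_frame(c)
    H,W=f["depth"].shape; v,u=np.mgrid[:H,:W]
    P=pts(f,f["depth"]>0); 
    near=(abs(P[:,0]-.54)<.22)&(abs(P[:,1]-.05)<.25)
    for n,lo,hi in(("deck",.052,.066),("plate",.076,.088)):
        Q=P[near&(P[:,2]>lo)&(P[:,2]<hi)]
        if n=="plate": Q=Q[np.linalg.norm(Q[:,:2]-[.548,.09],axis=1)<.09]
        r=cv2.minAreaRect(Q[:,:2].astype(np.float32)*1000); print(c,n,len(Q),np.round(r[0],1),np.round(r[1],1),r[2],np.median(Q[:,2]))
    for th in("plate","lever","objective","dish"):
        for r in regions_of(th,c)[:1]:
            p=pts(f,r["mask"]);p=p[p[:,2]>.066]; print(th,r["p"],r["box"],p.mean(0).round(4) if len(p) else 0)
    if c=="top": 
        save(f,"crop.png",(165,125,305,245),5)
        # full-mix: pivot and nose rays at their heights
        print("pivot",ray(f,406/1.5,218/1.5,.078),"nose",ray(f,434/1.5,287/1.5,.08))
```

```text
top deck 9038 [538.5  65. ] [268.6 334.8] 2.3855228424072266 0.06006652682599782
top plate 1367 [570.9  91.5] [127.7 127.4] 7.943981170654297 0.08056026724665469
plate 0.88 [150.8, 256.1, 204.7, 298.7] 0
lever 0.65 [268.3, 142.2, 289.1, 191.8] [ 0.5877 -0.0592  0.0725]
dish 0.67 [170.5, 134.4, 294.8, 237.5] [0.5762 0.0506 0.0706]
pivot [ 0.642116   -0.03973156  0.078     ] nose [ 0.5116802 -0.0886825  0.08     ]
scene deck 6259 [539.3  67.7] [270.2 335.3] 2.413201332092285 0.05866132240781634
scene plate 950 [551.6  92.1] [ 87.4 129.1] 8.049506187438965 0.07913336907123955
plate 0.88 [239.4, 197.1, 285.9, 239.1] [0.5551 0.0957 0.0784]
lever 0.64 [213.9, 172.8, 237.5, 212.2] [ 0.5711 -0.062   0.0714]
objective 0.64 [312.1, 211.3, 319.0, 224.1] [0.4419 0.2068 0.0895]
```

View pics/crop.png

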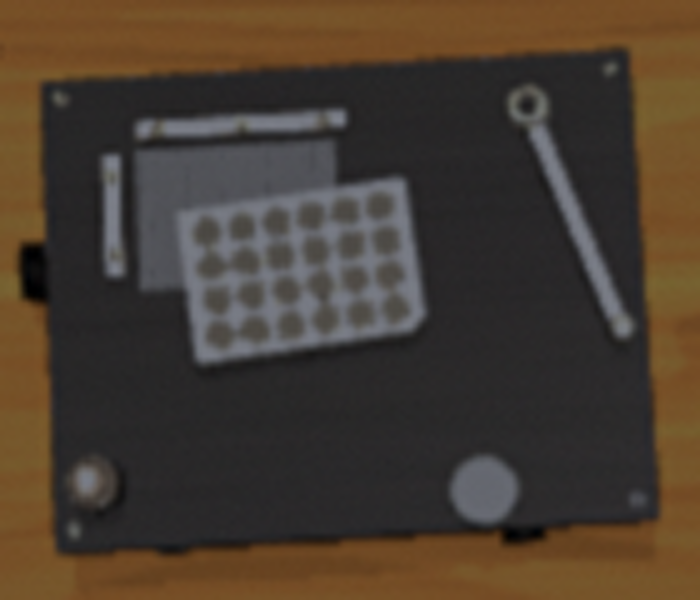

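The crop confirms the white 24-well plate: cut corner at (418,325), lever open, and everything else clear of it. The stage yaw is about 0.042 rad with its origin near (0.538, 0.074). The plate is turned about 0.098 rad from the stage, and its centre sits at stage (13, 16) mm. I'm moving over the deck now.

Request:
play_rows(
  plan=[
    [[0, 0, 0], [0, 0, -0.913], -0.4],
    [[0, 0, 0], [0, 0, -0.913], -0.4],
    [[-0.54, -0.973, 0], [0, 0, 0], -0.4],
    [[-0.54, -0.973, 0], [0, 0, 0], -0.4],
    [[-0.54, -0.973, 0], [0, 0, 0], -0.4],
    [[-0.54, -0.973, 0], [0, 0, 0], -0.4],
    [[-0.54, -0.973, 0], [0, 0, 0], -0.4],
    [[-0.54, -0.973, 0], [0, 0, 0], -0.4],
    [[-0.54, -0.973, 0], [0, 0, 0], -0.4],
    [[-0.54, -0.973, 0], [0, 0, 0], -0.4],
    [[-0.54, -0.973, 0], [0, 0, 0], -0.4],
    [[-0.54, -0.973, 0], [0, 0, 0], -0.4],
    [[-0.54, -0.973, 0], [0, 0, 0], -0.4],
    [[-0.54, -0.973, 0], [0, 0, 0], -0.4],
    [[-0.54, -0.973, 0], [0, 0, 0], -0.4],
    [[-0.54, -0.973, 0], [0, 0, 0], -0.4],
    [[-0.54, -0.973, 0], [0, 0, 0], -0.4],
    [[-0.54, -0.973, 0], [0, 0, 0], -0.4],
    [[-0.54, -0.973, 0], [0, 0, 0], -0.4],
    [[-0.54, -0.973, 0], [0, 0, 0], -0.4],
  ],
)

```text
clock: 4.1
position: [0.4053, 0.1803, 0.2455]
tool_rot: [3.141, 0.0, -3.099]
force: [0.1, 0.6, -0.2]
grip_width: 0.0596
finger_force: 0.0
```

Request:
play_rows(
  plan=[
    [[-0.54, -0.973, 0], [0, 0, 0], -0.4],
    [[-0.54, -0.973, 0], [0, 0, 0], -0.4],
    [[-0.54, -0.973, 0], [0, 0, 0], -0.4],
    [[-0.54, -0.973, 0], [0, 0, 0], -0.4],
    [[0, 0, 0], [0, 0, 0], -0.4],
    [[0, 0, 0], [0, 0, 0], -0.4],
  ],
)

```text
clock: 4.85
position: [0.4626, 0.0865, 0.2453]
tool_rot: [3.141, -0.0, -3.099]
force: [-0.0, 0.3, -0.4]
grip_width: 0.0598
finger_force: 0.0
```

Run:
```python
from h import *
f=grab_frame("wrist"); save(f,"w1.png",None,1.2)
s=bot.observe(); print(s["clock"],s["position"],s["tool_rot"],s["grip_width"],s["force"]); print(-f["R"].T@f["t"])
t=grab_frame("scene"); P=pts(t,t["depth"]>0)
n=np.linalg.norm(P[:,:2]-s["position"][:2],axis=1)<.07
Q=P[n&(P[:,2]>.13)]; print("lowest of gripper",np.sort(Q[:,2])[:15].round(4))
P=pts(f,f["depth"]>0); d=f["depth"][f["depth"]>0]; Q=P[(P[:,2]>.15)]; print("wrist sees gripper low",np.sort(Q[:,2])[:10].round(4))
```

```text
4.9 [0.46252454 0.08672718 0.24532119] [ 3.14135125e+00 -1.15590523e-04 -3.09873354e+00] 0.059990237954068194 [ 0.24426772 -0.12065106 -0.28776745]
[0.39514971 0.08523507 0.37449819]
lowest of gripper [0.2354 0.2356 0.2366 0.2373 0.2375 0.2383 0.241  0.2414 0.2416 0.2416
 0.2418 0.242  0.2422 0.2423 0.243 ]
wrist sees gripper low [0.2358 0.2364 0.2365 0.2368 0.237  0.2372 0.2372 0.2373 0.2374 0.2374]
```

View pics/w1.png

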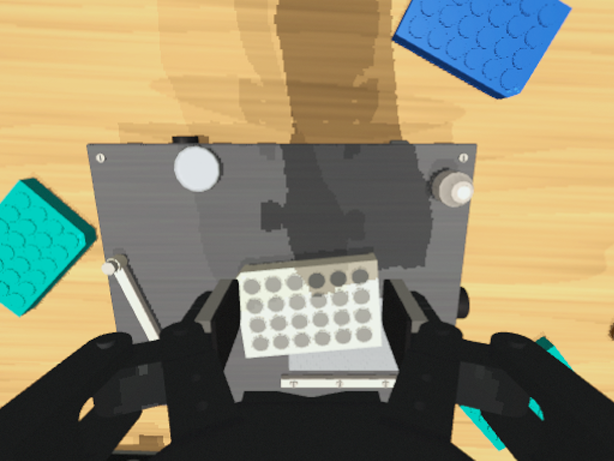

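The wrist view shows the deck upside down: plate (310,305), lever nose (112,265), dish (197,168), objective (455,190). The fingertips are about 10 mm ahead of the TCP at this opening. The plan is to descend and start pushing rearward.

Request:
play_rows(
  plan=[
    [[0, 0, 0.967], [0, 0, 0], -0.4],
    [[0, 0, 0.967], [0, 0, 0], -0.4],
    [[0, 0, 0.967], [0, 0, 0], -0.4],
    [[0, 0, 0.967], [0, 0, 0], -0.4],
    [[0, 0, 0.967], [0, 0, 0], -0.4],
    [[0, 0, 0.967], [0, 0, 0], -0.4],
    [[0, 0, 0.967], [0, 0, 0], -0.4],
    [[-0.5, 0, 0], [0, 0, 0], -0.4],
    [[-0.5, 0, 0], [0, 0, 0], -0.4],
    [[-0.2, 0, 0], [0, 0, 0], -0.4],
    [[-0.2, 0, 0], [0, 0, 0], -0.4],
    [[-0.2, 0, 0], [0, 0, 0], -0.4],
    [[-0.2, 0, 0], [0, 0, 0], -0.4],
    [[-0.2, 0, 0], [0, 0, 0], -0.4],
  ],
)

```text
clock: 6.7
position: [0.513, 0.0881, 0.0761]
tool_rot: [-3.142, -0.0, -3.1]
force: [-2.3, -0.5, 1.1]
grip_width: 0.0598
finger_force: 1.0
```

Request:
play_rows(
  plan=[
    [[-0.2, 0, 0], [0, 0, 0], -0.4],
    [[-0.2, 0, 0], [0, 0, 0], -0.4],
    [[-0.2, 0, 0], [0, 0, 0], -0.4],
    [[0, 0, 0], [0, 0, 0], -0.4],
  ],
)

```text
clock: 7.2
position: [0.5283, 0.0888, 0.0761]
tool_rot: [3.142, 0.001, -3.1]
force: [0.0, 0.1, 0.2]
grip_width: 0.0598
finger_force: 0.0
```

```bash
cat >> h.py <<'E'
def whites(cam="scene"):
    """plate top rectangle and deck rectangle from depth"""
    f=grab_frame(cam); P=pts(f,f["depth"]>0); C=f["pixels"][f["depth"]>0].astype(int)
    near=(abs(P[:,0]-.54)<.2)&(abs(P[:,1]-.06)<.22)
    for n,lo,hi in(("deck",.052,.066),("plate",.074,.086)):
        m=near&(P[:,2]>lo)&(P[:,2]<hi)
        if n=="plate": m&=(C.min(1)>70)&(np.linalg.norm(P[:,:2]-[.57,.11],axis=1)<.1)
        Q=P[m]
        r=cv2.minAreaRect(Q[:,:2].astype(np.float32)*1000); print(cam,n,len(Q),np.round(r[0],1),np.round(r[1],1),round(r[2],2))
    return f
E
python3 - <<'E'
from h import *
f=whites(); save(f,"s2.png",(180,150,340,290),4)
s=bot.observe(); print(s["clock"],s["position"],s["tool_rot"],s["force"],s["moment"])
E
```

```text
scene deck 5008 [540.5  67.6] [269.8 335.7] 2.52
scene plate 940 [584.2  89.6] [ 88.5 129. ] 2.79
7.25 [0.52805262 0.08878534 0.0760399 ] [-3.14157207e+00  3.95580978e-04 -3.09964458e+00] [-0.84087973  0.61704533  0.29663651] [ 0.03444207 -0.03708951 -0.01629592]
```

View pics/s2.png

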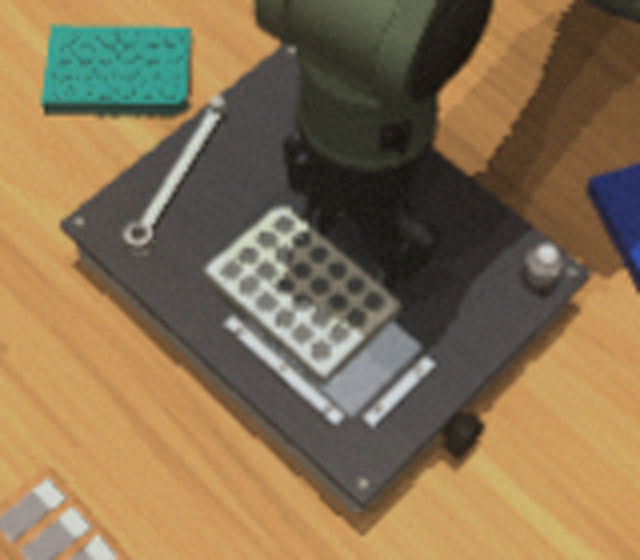

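The plate is now square to the rear bar with a gap of about 7 mm (plate at (300,290) in the crop, rear bar at (285,370)). I'm finishing the rear push slowly.

Request:
play_rows(
  plan=[
    [[-0.08, 0, 0], [0, 0, 0], -0.4],
    [[-0.08, 0, 0], [0, 0, 0], -0.4],
    [[-0.08, 0, 0], [0, 0, 0], -0.4],
    [[-0.06, 0, 0], [0, 0, 0], -0.4],
  ],
)

```text
clock: 7.75
position: [0.5354, 0.0891, 0.0761]
tool_rot: [-3.142, -0.0, -3.1]
force: [-1.3, -0.3, -0.2]
grip_width: 0.0596
finger_force: 0.5
```

Request:
play_rows(
  plan=[
    [[-0.04, 0, 0], [0, 0, 0], -0.4],
    [[-0.04, 0, 0], [0, 0, 0], -0.4],
  ],
)

```text
clock: 8.0
position: [0.5362, 0.0891, 0.076]
tool_rot: [-3.141, -0.002, -3.099]
force: [-12.4, -0.6, 10.4]
grip_width: 0.0596
finger_force: 6.0
```

Run:
```python
from h import *
f=whites(); s=bot.observe(); print(s["clock"],s["position"],s["force"],s["moment"])
```

```text
scene deck 4914 [539.6  67. ] [269.6 336.8] 2.63
scene plate 929 [591.1  89.1] [ 88.5 129.9] 2.75
8.05 [0.53618591 0.08910893 0.07597147] [-8.38832573 -0.82079193  6.26103196] [-0.04921754  1.63783313  0.03618428]
```

The plate bears on the rear bar: 12 N, and the TCP has stopped. Next I back off, raise and check joint 7 for the quarter turn.

Request:
play_rows(
  plan=[
    [[0.8, 0, 0], [0, 0, 0], -0.4],
    [[0.4, 0, -0.8], [0, 0, 0], -0.2],
    [[0, 0, -1], [0, 0, 0], 0.06],
    [[0, 0, -0.6], [0, 0, 0], 0.06],
  ],
)

```text
clock: 8.55
position: [0.5078, 0.0881, 0.1372]
tool_rot: [3.141, 0.001, -3.1]
force: [-0.0, 0.2, -0.6]
grip_width: 0.0401
finger_force: 0.0
```

Run:
```python
from h import *
whites();whites("wrist");s=bot.observe(); print(s["clock"],s["position"],s["qpos"].round(2),s["tool_rot"])
```

```text
scene deck 5599 [539.9  67.7] [269.4 335. ] 2.54
scene plate 1024 [591.3  90.1] [ 87.5 129.9] 2.2
wrist deck 96129 [538.   66.4] [267.4 335.3] 2.27
wrist plate 5792 [573.   76.7] [ 52.4 108. ] 2.36
8.65 [0.50817551 0.08814736 0.13735841] [-0.36  0.51  0.1   1.99 -0.08  0.65  1.41] [ 3.14101503e+00  2.47217240e-03 -3.09958917e+00]
```

Request:
play_rows(
  plan=[
    [[-0.82, -0.955, 0], [0, 0, 0], 0.06],
    [[-0.82, -0.955, 0], [0, 0, 0], 0.06],
    [[-0.82, -0.955, 0], [0, 0, 0], 0.06],
    [[-0.82, -0.955, 0], [0, 0, 0], 0.06],
    [[0, 0, 0], [0, 0, 0.952], 0.06],
    [[0, 0, 0], [0, 0, 0.952], 0.06],
    [[0, 0, 0], [0, 0, 0.952], 0.06],
    [[0, 0, 0], [0, 0, 0.952], 0.06],
    [[0, 0, 0], [0, 0, 0.952], 0.06],
    [[0, 0, 0], [0, 0, 0.952], 0.06],
    [[0, 0, 0], [0, 0, 0.952], 0.06],
    [[0, 0, 0], [0, 0, 0.952], 0.06],
    [[0, 0, 0], [0, 0, 0.952], 0.06],
    [[0, 0, 0], [0, 0, 0.952], 0.06],
    [[0, 0, 0], [0, 0, 0.952], 0.06],
    [[0, 0, 0], [0, 0, 0], 0.06],
  ],
)

```text
clock: 10.65
position: [0.593, -0.004, 0.1352]
tool_rot: [-3.141, 0.001, 1.614]
force: [-1.0, -0.4, 0.8]
grip_width: 0.0403
finger_force: 0.0
```

Run:
```python
from h import *
f=whites("top");s=bot.observe(); print(s["clock"],s["position"],s["qpos"].round(2),s["tool_rot"],s["grip_width"])
f=grab_frame("wrist");P=pts(f,f["depth"]>0);print(np.sort(P[P[:,2]>.1][:,2])[:8])
f=whites(); save(f,"s3.png",(180,150,340,290),4)
```

```text
top deck 3748 [538.5  65.2] [268.  335.1] 2.27
top plate 38 [622.9 144.2] [35.1 21.8] 20.14
10.7 [ 0.59305202 -0.00397751  0.13531366] [-0.45  0.68  0.53  1.8  -0.46  0.79  0.36] [-3.14067863e+00  7.74679925e-04  1.61631212e+00] 0.04057652880408322
[0.12267456 0.12289579 0.12291    0.12333164 0.12337952 0.12358177
 0.12362423 0.123628  ]
scene deck 5662 [539.8  68.1] [270.4 334. ] 2.5
scene plate 938 [591.1  89.5] [ 88.1 130.1] 1.57
```

View pics/s3.png

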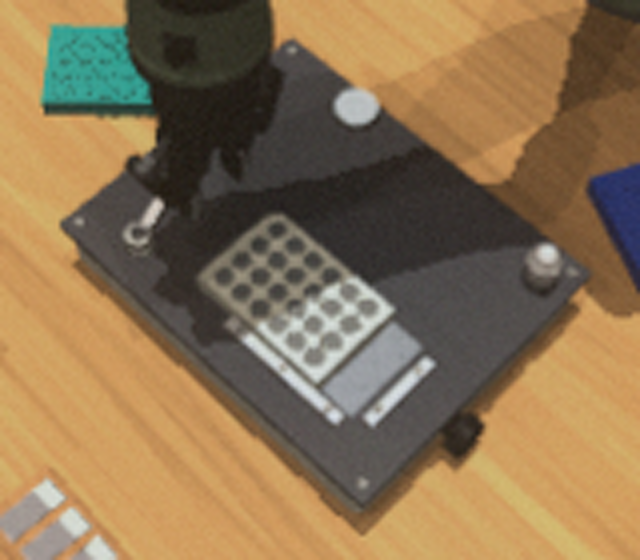

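The plate is flush on the rear bar and its left side is about 38 mm short of the left bar at (400,390) in the crop. The fingers are over the right-hand corridor, clear of the lever. I'm descending and pushing left.

Request:
play_rows(
  plan=[
    [[0, 0, 0.75], [0, 0, 0], 0.06],
    [[0, 0, 0.75], [0, 0, 0], 0.06],
    [[0, 0, 0.75], [0, 0, 0], 0.06],
    [[0.4, 0, 0], [0, 0, 0], 0.06],
    [[0.2, 0, 0], [0, 0, 0], 0.06],
    [[0.2, 0, 0], [0, 0, 0], 0.06],
    [[0.2, 0, 0], [0, 0, 0], 0.06],
    [[0.2, 0, 0], [0, 0, 0], 0.06],
    [[0.2, 0, 0], [0, 0, 0], 0.06],
    [[0.2, 0, 0], [0, 0, 0], 0.06],
    [[0.1, 0, 0], [0, 0, 0], 0.06],
  ],
)

```text
clock: 12.18
position: [0.5915, 0.0389, 0.0798]
tool_rot: [3.142, -0.0, 1.613]
force: [0.6, -1.9, 1.6]
grip_width: 0.0402
finger_force: 0.9
```

Run:
```python
from h import *
f=whites();s=bot.observe(); print(s["clock"],s["position"],s["force"],s["tool_rot"])
```

```text
scene deck 4785 [539.2  67.1] [270.1 336. ] 2.51
scene plate 923 [589.9 117.2] [ 86.7 130.1] 2.09
12.225 [0.59144479 0.03903132 0.07978393] [ 0.74417888 -1.08663725 -0.10825365] [-3.14156985e+00 -1.34104178e-04  1.61324519e+00]
```

Request:
play_rows(
  plan=[
    [[0.1, 0, 0], [0, 0, 0], 0.06],
    [[0.1, 0, 0], [0, 0, 0], 0.06],
    [[0.1, 0, 0], [0, 0, 0], 0.06],
    [[0.04, 0, 0], [0, 0, 0], 0.06],
    [[0.04, 0, 0], [0, 0, 0], 0.06],
  ],
)

```text
clock: 12.85
position: [0.591, 0.048, 0.0798]
tool_rot: [-3.142, -0.0, 1.613]
force: [0.1, -1.6, -0.4]
grip_width: 0.04
finger_force: 0.4
```

Request:
play_rows(
  plan=[
    [[0.04, 0, 0], [0, 0, 0], 0.06],
    [[0.02, 0, 0], [0, 0, 0], 0.06],
  ],
)

```text
clock: 13.1
position: [0.591, 0.0495, 0.0798]
tool_rot: [-3.142, -0.0, 1.613]
force: [0.2, 0.1, -0.6]
grip_width: 0.0403
finger_force: 0.3
```

Request:
play_rows(
  plan=[
    [[0.04, 0, 0], [0, 0, 0], 0.06],
    [[0.04, 0, 0], [0, 0, 0], 0.06],
  ],
)

```text
clock: 13.35
position: [0.591, 0.0508, 0.0799]
tool_rot: [3.141, 0.001, 1.612]
force: [-0.4, -7.8, 0.1]
grip_width: 0.04
finger_force: 3.9
```

Run:
```python
from h import *
f=whites();s=bot.observe(); print(s["clock"],s["position"],s["force"],s["tool_rot"])
```

```text
scene deck 4631 [539.2  67.8] [271.6 334.4] 2.51
scene plate 928 [588.9 129.1] [ 87.2 130.5] 2.54
13.4 [0.59095905 0.05078897 0.07987032] [ 0.69715036 -4.34300999 -1.50102289] [3.14141955e+00 9.57153181e-04 1.61244597e+00]
```

The plate has stopped against the left bar (8 N), and its square angle matches the deck (2.54° against 2.51°). Now I back off, shut the jaws and hover behind the lever at right, then look.

Request:
play_rows(
  plan=[
    [[-0.6, 0, 0], [0, 0, 0], 0.06],
    [[0, 0, -0.8], [0, 0, 0], 0.06],
    [[0, 0, -0.8], [0, 0, 0], 0.06],
    [[0, 0, -0.8], [0, 0, 0], 1],
    [[-0.895, -0.247, 0], [0, 0, 0], 1],
    [[-0.895, -0.247, 0], [0, 0, 0], 1],
    [[-0.895, -0.247, 0], [0, 0, 0], 1],
    [[-0.895, -0.247, 0], [0, 0, 0], 1],
    [[-0.895, -0.247, 0], [0, 0, 0], 1],
    [[-0.895, -0.247, 0], [0, 0, 0], 1],
    [[0, 0, 0], [0, 0, -0.698], 1],
    [[0, 0, 0], [0, 0, -0.698], 1],
    [[0, 0, 0], [0, 0, -0.698], 1],
    [[0, 0, 0], [0, 0, 0], 1],
  ],
)

```text
clock: 15.15
position: [0.5605, -0.0991, 0.1409]
tool_rot: [3.14, 0.0, 1.927]
force: [0.1, -0.9, -0.5]
grip_width: 0.0003
finger_force: 0.0
```

Run:
```python
from h import *
whites();f=whites("wrist");s=bot.observe(); print(s["clock"],s["position"],s["qpos"].round(2),s["tool_rot"],s["grip_width"])
save(f,"w2.png",None,1.2)
P=pts(f,f["depth"]>0);print(np.sort(P[P[:,2]>.1][:,2])[:4])
t=grab_frame("top"); save(t,"t4.png",(165,125,305,245),5)
```

```text
scene deck 6178 [540.   67.2] [269.8 336.5] 2.42
scene plate 1100 [588.6 129.1] [ 88.5 129.1] 2.49
wrist deck 77110 [541.7 -13.5] [268.7 177.8] 2.78
wrist plate 16 [631.3  65.2] [3.8 0.8] 7.34
15.25 [ 0.56034917 -0.09910913  0.14049438] [-0.24  0.62  0.44  1.86 -0.37  0.75  0.76] [3.14095072e+00 1.39891032e-04 1.92460313e+00] -7.17907019645587e-05
[0.131554   0.13157003 0.13164958 0.13165094]
```

View pics/w2.png

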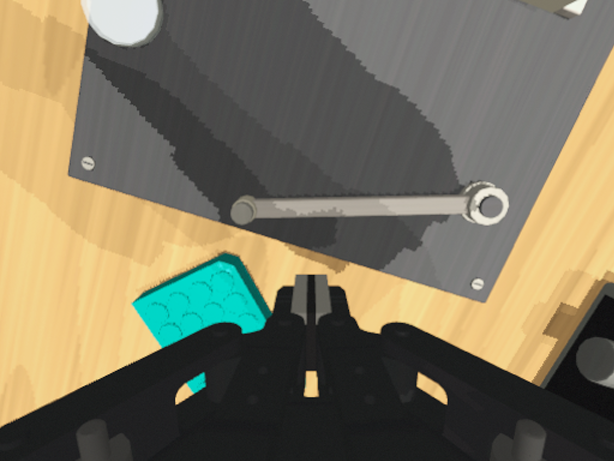

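The wrist view shows the bar lying across the push direction: nose at (245,210), pivot at (487,205), shut fingertips at (311,280). I'm converting those pixels to world coordinates.

Run:
```python
from h import *
f=grab_frame("wrist"); n=ray(f,245/1.2,211/1.2,.082)[:2]; p=ray(f,487/1.2,205/1.2,.078)[:2]
print(n,p,np.linalg.norm(n-p),np.degrees(np.arctan2(*(n-p)[::-1]))%360)
P=pts(f,f["depth"]>0); Q=P[(P[:,2]>.068)&(P[:,2]<.0735)&(abs(P[:,1]+.07)<.07)&(P[:,0]<.63)&(P[:,0]>.53)]
v=cv2.fitLine(Q[:,:2].astype(np.float32),cv2.DIST_HUBER,0,.001,.001).ravel(); print(len(Q),v,np.degrees(np.arctan2(v[1],v[0]))%180)
s=bot.observe(); th=s["tool_rot"][2]; d=-(p-s["position"][:2]); print(th,"tcp rel pivot in tool x,y", d@[np.cos(th),np.sin(th)], d@[np.sin(th),-np.cos(th)])
```

```text
[ 0.51780372 -0.08432773] [ 0.63984319 -0.03661798] 0.13103378831091764 201.3523723113292
2432 [ 0.92760164  0.37357083  0.580748   -0.06093289] 21.93601
1.925329969608541 tcp rel pivot in tool x,y -0.030964237265302653 -0.09633771918530484
```

Request:
play_rows(
  plan=[
    [[0, 0, 0.833], [0, 0, 0], 1],
    [[0, 0, 0.833], [0, 0, 0], 1],
    [[0, 0, 0.833], [0, 0, 0], 1],
    [[0.3, 0, 0], [0, 0, 0], 1],
    [[0.25, 0, 0], [0, 0, 0], 1],
    [[0.1, 0, 0], [0, 0, 0], 1],
  ],
)

```text
clock: 16.1
position: [0.5547, -0.0834, 0.0782]
tool_rot: [3.141, 0.0, 1.927]
force: [-0.1, -1.0, 0.1]
grip_width: 0.0003
finger_force: 0.5
```

Request:
play_rows(
  plan=[
    [[0.234, -0.031, 0], [0, 0, 0.4], 1],
    [[0.234, -0.031, 0], [0, 0, 0.4], 1],
    [[0.234, -0.031, 0], [0, 0, 0.4], 1],
    [[0.234, -0.031, 0], [0, 0, 0.4], 1],
    [[0.234, -0.031, 0], [0, 0, 0.4], 1],
    [[0.234, -0.031, 0], [0, 0, 0.4], 1],
    [[0.234, -0.031, 0], [0, 0, 0.4], 1],
  ],
)

```text
clock: 16.98
position: [0.5425, -0.0446, 0.0781]
tool_rot: [3.14, -0.0, 1.505]
force: [1.1, -1.3, -0.0]
grip_width: -0.0002
finger_force: 0.4
```

```bash
cat >> h.py <<'E'
def lev():
    whites(); f=grab_frame("wrist"); P=pts(f,f["depth"]>0)
    Q=P[(P[:,2]>.0685)&(P[:,2]<.0735)&(np.linalg.norm(P[:,:2]-[.6415,-.038],axis=1)<.12)&(np.linalg.norm(P[:,:2]-[.6415,-.038],axis=1)>.025)]
    v=cv2.fitLine(Q[:,:2].astype(np.float32),cv2.DIST_HUBER,0,.001,.001).ravel()
    a=np.degrees(np.arctan2(v[1],v[0]))%180; s=bot.observe(); th=s["tool_rot"][2]
    d=s["position"][:2]-[.6415,-.038]
    print("bar",len(Q),v,a,"tool yaw-90",np.degrees(th)-90,s["clock"],s["position"],s["force"])
    print("rel pivot",d@[np.cos(th),np.sin(th)], d@[np.sin(th),-np.cos(th)])
    return f
E
python3 -c "
from h import *
lev()"
```

```text
scene deck 5726 [539.8  67.7] [269.8 335.4] 2.64
scene plate 1099 [589.3 129.2] [ 86.9 129.4] 2.17
bar 4434 [ 0.9948358  -0.10149731  0.5836419  -0.02991707] 174.1746 tool yaw-90 -3.6570630304126723 17.075 [ 0.54235299 -0.04408794  0.07789018] [-0.19191658 -0.39410311 -0.10516987]
rel pivot -0.012399581279757899 -0.09855680198674167
```

The lever follows: its bar is now at 171.8° in the stage frame, lever about 0.84 rad. Continuing.

Request:
play_rows(
  plan=[
    [[0.234, -0.031, 0], [0, 0, 0.4], 1],
    [[0.234, -0.031, 0], [0, 0, 0.4], 1],
    [[0.234, -0.031, 0], [0, 0, 0.4], 1],
    [[0.234, -0.031, 0], [0, 0, 0.4], 1],
    [[0.234, -0.031, 0], [0, 0, 0.4], 1],
    [[0.234, -0.031, 0], [0, 0, 0.4], 1],
    [[0.234, -0.031, 0], [0, 0, 0.4], 1],
    [[0.234, -0.031, 0], [0, 0, 0.4], 1],
    [[0.234, -0.031, 0], [0, 0, 0.4], 1],
  ],
)

```text
clock: 18.2
position: [0.5513, 0.0067, 0.0778]
tool_rot: [3.141, -0.0, 0.966]
force: [0.4, 0.1, -0.1]
grip_width: 0.0
finger_force: 0.4
```

```bash
python3 -c "
from h import *
f=lev(); save(f,'w3.png',None,1.2)"
```

```text
scene deck 5105 [539.8  67.7] [270.2 336.1] 2.39
scene plate 1089 [587.3 107.3] [178.4 101. ] 84.68
bar 4604 [ 8.1484336e-01 -5.7968122e-01  5.9491307e-01 -4.6338869e-04] 144.57187 tool yaw-90 -34.528205500757906 18.3 [0.55137228 0.00727458 0.07761429] [-0.28799557  0.45521906 -0.08393874]
rel pivot -0.013786122512453812 -0.099913649514752
```

View pics/w3.png

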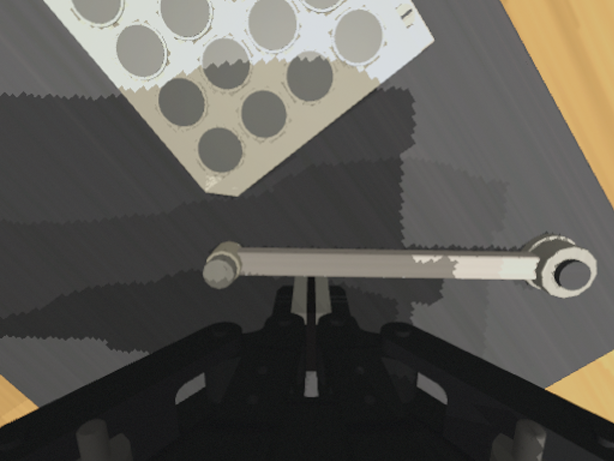

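The roller at (222,268) is heading for the cut corner at (222,192), with about 0.18 rad to go. Closing slowly.

Request:
play_rows(
  plan=[
    [[0.234, -0.031, 0], [0, 0, 0.4], 1],
    [[0.156, -0.021, 0], [0, 0, 0.267], 1],
    [[0.078, -0.011, 0], [0, 0, 0.133], 1],
    [[0.078, -0.011, 0], [0, 0, 0.133], 1],
  ],
)

```text
clock: 18.8
position: [0.5578, 0.0185, 0.0775]
tool_rot: [-3.142, -0.0, 0.827]
force: [-0.6, -0.7, 0.2]
grip_width: -0.0002
finger_force: 0.4
```

Request:
play_rows(
  plan=[
    [[0.06, 0, 0], [0, 0, 0.1], 1],
    [[0.03, 0, 0], [0, 0, 0], 1],
  ],
)

```text
clock: 19.05
position: [0.5594, 0.0204, 0.0773]
tool_rot: [-3.142, 0.0, 0.812]
force: [-1.0, 0.3, 0.2]
grip_width: -0.0
finger_force: 0.4
```

```bash
python3 -c "
from h import *
f=lev(); save(f,'w4.png',None,1.2)"
```

```text
scene deck 4955 [539.5  68.1] [270.2 334.4] 2.46
scene plate 1070 [589.2 124.4] [140.7  91.3] 89.18
bar 4691 [ 0.7110851  -0.703106    0.59421664  0.01207252] 135.32327 tool yaw-90 -43.44471787426412 19.15 [0.55943161 0.02041818 0.07732143] [ 0.23851955 -0.15595406 -1.11368556]
rel pivot -0.014020861355567675 -0.09975630428135289
```

View pics/w4.png

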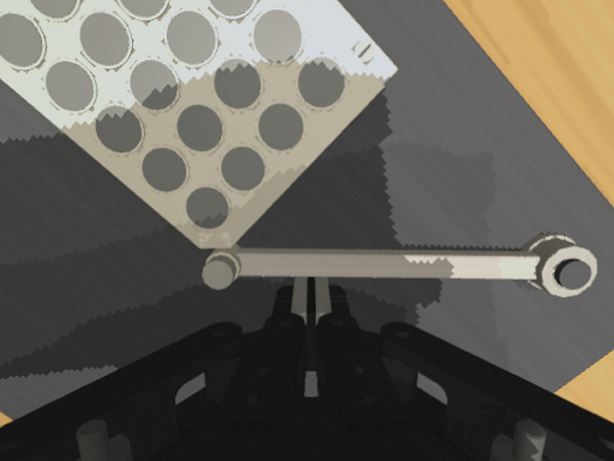

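The roller at (220,268) is about 1–2 mm from the cut corner. I'm nudging on until the force rises.

Request:
play_rows(
  plan=[
    [[0.04, 0, 0], [0, 0, 0.05], 1],
    [[0.03, 0, 0], [0, 0, 0.05], 1],
  ],
)

```text
clock: 19.4
position: [0.5606, 0.0217, 0.0773]
tool_rot: [-3.141, 0.0, 0.797]
force: [-1.1, -1.1, -0.3]
grip_width: -0.0
finger_force: 0.4
```

Request:
play_rows(
  plan=[
    [[0.03, 0, 0], [0, 0, 0], 1],
    [[0.03, 0, 0], [0, 0, 0], 1],
  ],
)

```text
clock: 19.65
position: [0.5612, 0.0223, 0.0773]
tool_rot: [-3.141, 0.001, 0.797]
force: [-5.8, -5.0, 2.3]
grip_width: 0.0
finger_force: 3.7
```

The force has jumped to 7.6 N, so the roller bears on the plate. One more light press, then back off and verify.

Request:
play_rows(
  plan=[
    [[0.02, 0, 0], [0, 0, 0], 1],
    [[0, 0, 0], [0, 0, 0], 1],
    [[-0.3, 0, 0], [0, 0, 0], 1],
    [[-0.8, 0, 0], [0, 0, 0], 1],
    [[-0.3, 0, -0.8], [0, 0, 0], 1],
    [[0, 0, -0.9], [0, 0, 0], 1],
    [[0, 0, -0.9], [0, 0, 0], 1],
    [[-0.5, 0, -0.9], [0, 0, 0], 1],
    [[-0.5, 0, -0.9], [0, 0, 0], 1],
    [[-0.5, 0, -0.9], [0, 0, 0], 1],
    [[0, 0, 0], [0, 0, 0], 1],
    [[0, 0, 0], [0, 0, 0], 1],
  ],
)

```text
clock: 21.15
position: [0.5113, -0.0285, 0.2101]
tool_rot: [-3.141, -0.001, 0.797]
force: [0.2, 1.1, 0.2]
grip_width: 0.0003
finger_force: 0.0
```

Run:
```python
from h import *
f=lev(); save(f,'w5.png',None,1.2)
P=pts(f,f["depth"]>0);C=f["pixels"][f["depth"]>0].astype(int)
Q=P[(P[:,2]>.077)&(P[:,2]<.084)&(np.linalg.norm(P[:,:2]-[.589,.128],axis=1)<.085)]
r=cv2.minAreaRect(Q[:,:2].astype(np.float32)*1000);print("wrist plate",r)
D=P[(P[:,2]>.055)&(P[:,2]<.064)&(abs(P[:,0]-.54)<.2)&(abs(P[:,1]-.06)<.22)];print("deck",cv2.minAreaRect(D[:,:2].astype(np.float32)*1000))
```

```text
scene deck 6151 [539.4  67.1] [270.5 336.4] 2.66
scene plate 1114 [589.6 107.5] [ 89.1 172.7] 1.13
bar 1488 [ 0.6891303  -0.72463745  0.5856263   0.02170036] 133.56131 tool yaw-90 -44.32011345514527 21.25 [ 0.51125027 -0.02853553  0.20954221] [ 0.14009936 -0.23600548 -0.47886107]
rel pivot -0.08422979314574283 -0.0997993558089654
wrist plate ((564.1764526367188, 82.6726303100586), (66.63667297363281, 118.62035369873047), 45.77716064453125)
deck ((538.12158203125, 66.60609436035156), (268.71075439453125, 334.9927673339844), 2.431156873703003)
```

View pics/w5.png

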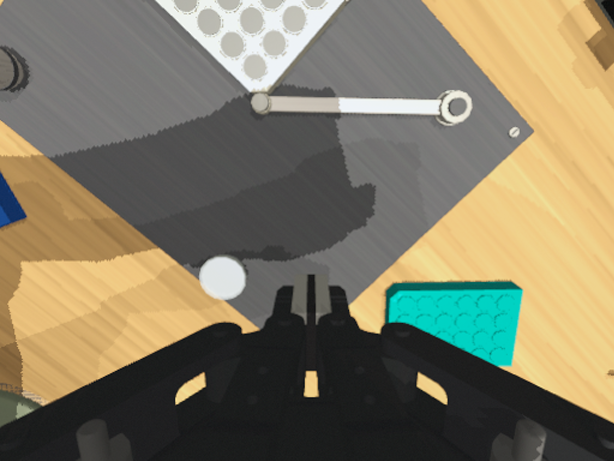

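The roller at (260,103) sits on the plate's cut corner, the bar is at about 131–132° as expected for closed, and the dish at (222,278) is undisturbed. Final numeric check of the plate with the roller excluded.

Run:
```python
from h import *
for c in("scene","top"):
    f=grab_frame(c); P=pts(f,f["depth"]>0)
    D=P[(P[:,2]>.052)&(P[:,2]<.066)&(abs(P[:,0]-.54)<.2)&(abs(P[:,1]-.06)<.22)]; r=cv2.minAreaRect(D[:,:2].astype(np.float32)*1000)
    a=.042; R=np.array([[np.cos(a),-np.sin(a)],[np.sin(a),np.cos(a)]]); o=np.array(r[0])-R@[0,-7.5]
    S=(P[:,:2]*1000-o)@R
    m=(P[:,2]>.075)&(P[:,2]<.088)&(S[:,0]>0)&(S[:,0]<105)&(S[:,1]>-18)&(S[:,1]<125)&~((S[:,0]<18)&(S[:,1]<-6))
    q=cv2.minAreaRect(S[m].astype(np.float32)); print(c,"deck",r[2],"plate in stage",np.round(q[0],1),np.round(q[1],1),round(q[2],2))
```

```text
scene deck 2.551360607147217 plate in stage [52.1 52.5] [129.2  88.1] 89.32
top deck 1.260475993156433 plate in stage [54.7 50.2] [121.6  93.9] 89.35
```

```bash
python3 -c "
from workcell import bot
print(bot.job_done())"
```

```text
the job is handed in; nothing more can be done
None
```

I handed the job in: the plate was pushed against both stop bars, then the lever was closed until its roller bore on the cut corner (about 7.6 N), and the arm backed away; the final camera check agreed within about 1.5 mm and 0.012 rad, but no verdict was returned.

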